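# Click the lamp dimmer's thumbwheel to its mark

### The arm

A 6-joint arm with a two-finger parallel gripper is mounted at the origin on a cart in front of the work surface, level with it; the furniture and walls round the work are solid. World frame = base frame: x ahead of the robot, y to its left, z up, the work surface at z = 0. Lengths are in m, angles in rad, forces in N, time in s.
With the tool pointing down it reaches from about 0.35 to 0.975 m from the base axis. Payload 17.4 kg.
Tool frame: the origin (TCP) lies between the finger pads; the fingertips stand 22 mm ahead of it and the grasp point (between the pads) lies 3 mm ahead of it (ctrl.finger_overhang is the distance from the TCP to the fingertips, in m); z points along the fingers, y is the line along which they close (so a half turn about z gives the same grasp; the last joint's range is limited). The gripper opens to 85 mm and grips with 20 to 120 N. Pads are 22 mm wide; open, the fingers measure 114 mm over their backs; the gripper's body (76 mm by 85 mm) begins 54 mm behind the grasp point. The pads swing forward as they close: fully open they stand 13 mm farther back than shut.
Start: joints at [1.203, 0.116, 1.442, -0, 1.584, -0.038], TCP at [0.219, 0.639, 0.253] pointing down, gripper open.
Joint ranges: [-2.83, 2.83], [-0.83, 2.19], [0.07, 2.5], [-1.14, 4.28], [0.01, 3], [-2.97, 2.97]. Speed limits (rad/s): [1.89, 1.89, 2.22, 3.14, 3.14, 3.14].

### API

Orientations are given as a unit quaternion [w, x, y, z].
In Python, from rig import ctrl gives the robot as it stands. The module is installed in compiled form; this text tells all that it offers.
- The arm moves only by the tool carry_out, never from a script. Its arguments are lists of equal length, an entry for each row: "delta_pos": the shift along the tool's x, y, z in mm, a list of three; "dr": the turn, a rotation vector about the tool's x, y, z in rad, a list of three; "claw": the opening, from 0 (shut) to 1 (fully open). In form: {"delta_pos": [[x, y, z], ...], "dr": [[ax, ay, az], ...], "claw": [claw, ...]}. A call has exactly 8 rows; each row is the pose to reach, as a shift and turn from the pose commanded when the call began, along the tool's axes at that moment; what a row does not reach only later rows make up. A row lasts 1/8 s, in which the tool goes at most 62.5 mm and 10.7 degrees, less where a joint would pass 70% of its speed; a pose out of reach is approached as far as the arm can. A call with a gripper value outside its range is refused whole. The fingers move at their own pace and stop on an object; the grip force is fixed at half the most. Time passes only in rows, so rows that repeat a pose let the fingers close, or fill a call up. It gives the time, the measured TCP pose, the force, the opening and the grip force at its end, in the units of the state.
- ctrl.get_state(): the state, without advancing time (a new reading comes with each control period).
- ctrl.read_camera(name): name is "scene" or "top" or "wrist"; returns a dict with "img" (480x640x3 uint8, blue, green, red), "z_map" (480x640 float32, m along the optical axis (not along the pixel's ray), 0 where there is no reading), "vertical_fov" (degrees; the focal length in pixels is half the picture's height over the tangent of half this angle, whatever the lens; pixels are square), "cx", "cy" (the principal point, pixels), "rvec" (rotation vector, rad) and "tvec" (3), from world to camera coordinates, as OpenCV has them. Camera axes: x right, y down, z forward; pixel columns grow to the right and rows downward; lengths in m; the calibration is good to about 2 mm. A picture is of the moment at which its call begins.
- ctrl.job_done(): hands the job in; it is judged then, once.
The state is a dict: "t": time; "joints": joint angles; "joint_velocities": joint speeds; "tau": joint torques, N m; "tcp_pos": TCP position; "eef_rot": TCP orientation; "contact_force": force on the tool from outside, world axes, zero at the start; "wrist_torque": the same for the moment, N m; "grip_width": finger opening in m; "grip_force": force on a finger pad.
Only numpy, scipy, OpenCV 4.12 (cv2) and the standard library are available. Lean on these libraries where they do the work, as an engineer would, in place of code of your own. Each camera call takes 0.05 s, during which the arm holds its last target. There are 200 camera calls.

### The job

Set the desk lamp to its middle brightness: with a fingertip, roll the knurled wheel on top of the long box-shaped dimmer away from the robot, two or three clicks as it stands, until the metal bar across the wheel is on top, level with the two raised pointer strips beside it. Leave the wheel of the round volume control alone.

Things in the scene. Friction and masses are not known exactly. Their poses are not given: they have to be found in the camera images.
- dimmer: the lamp dimmer, fixed to the table: a grey box 130 mm long (x) x 80 mm wide (y), top 42 mm above the table. A black knurled wheel (60 mm diameter, 18 mm wide, axle along y, 38 mm above the table) stands 26 mm out of the middle of the top; two metal pointer strips, 2 mm high at most, lie beside it in line with the axle. Origin: centre of the underside. x points away from the robot, z up
- dimmer_crest (a point): highest point of the dimmer's wheel when not pressed, 68 mm above the table; does not turn with the wheel; axes as the box's. The wheel sits on a soft spring and gives straight down: 2 N to start, about 4 N at 4 mm, stop at 7 mm. A fingertip pressed 3 to 5 mm below the crest and dragged level along +x rolls the wheel without slip, 12.6 mm of travel a click
- dimmer_wheel (a joint): wheel angle, rad. 0: the metal bar across the knurl (4.5 mm wide) is on top, level with the pointer strips; negative: the bar leans toward the robot, as at the start; grows as the wheel's top rolls away from the robot. A click every 24 degrees (0.419 rad), at 0 and its multiples; released, it falls into the nearest click. About 1 N at the rim rolls it; stops at 2.2 either way
- volume_bar (a point): metal bar on the rim of the volume control's wheel, on top at the start, 62 mm above the table; turns with it. The volume control, to be left alone, is a grey round drum (84 mm diameter, 40 mm high, fixed) with a narrower black knurled wheel (50 mm diameter, 10 mm wide) in the middle of its top. It stands left or right of the dimmer

How it is judged:
By the outcome, as a careful person would: the job done as asked, in the order asked, and still so for the second after the job is handed in, with the robot touching nothing.
It also fails if it takes over 32 s, if anything falls off the work surface, if the arm or the gripper's body presses on something with over 40 N, if the wrist force passes 120 N, or if a joint passes its speed limit or range.

## Working session

There is one attempt and no reset: what is moved stays moved. The work goes in short steps, Python scripts to look and compute and a tool call to move; the robot and the scene stay as the last step left them, time stands still between calls to the robot, and variables do not carry over. Pictures are saved under pics/ and viewed, at most 10 in all, crops included, and the job is handed in when it is done.

Besides the shell and the picture viewer there is one more tool, called after "Call:" as name(argument=value, ...) on one line, values as JSON. carry_out: Moves the arm, as the interface text tells. Its arguments: {"type":"object","properties":{"delta_pos":{"type":"array"},"dr":{"type":"array"},"claw":{"type":"array"}},"required":["delta_pos","dr","claw"]}

```bash
mkdir -p pics; cat > h.py <<'E'
import numpy as np, cv2
from rig import ctrl
def cam(n,f):
    c=ctrl.read_camera(n); cv2.imwrite('pics/'+f,c['img'])
    c['R']=cv2.Rodrigues(np.array(c['rvec'],float))[0]; c['T']=np.array(c['tvec'],float).ravel()
    c['f']=240/np.tan(np.radians(c['vertical_fov'])/2); return c
def world(c):
    v,u=np.mgrid[:480,:640]; z=c['z_map'].astype(float)
    P=np.stack([(u-c['cx'])/c['f']*z,(v-c['cy'])/c['f']*z,z],-1)
    return (P-c['T'])@c['R']
def ray(c,u,v,h):
    d=c['R'].T@np.array([(u-c['cx'])/c['f'],(v-c['cy'])/c['f'],1]); o=-c['R'].T@c['T']
    return o+d*(h-o[2])/d[2]
E
python3 - <<'E'
from h import *
s=ctrl.get_state(); print(s, ctrl.finger_overhang)
c=cam('top','top.png'); print({k:c[k] for k in('vertical_fov','cx','cy','rvec','tvec')})
c=cam('scene','scene.png'); print({k:c[k] for k in('vertical_fov','cx','cy','rvec','tvec')})
E
```

```text
{'t': 0.0, 'joints': array([ 1.20324031e+00,  1.16505054e-01,  1.44225816e+00,  3.75159905e-05,
        1.58400154e+00, -3.77931521e-02]), 'joint_velocities': array([-1.73418200e-03, -1.14248539e-04, -2.86125888e-03,  9.68756803e-05,
       -2.35790804e-04,  1.43613146e-03]), 'tau': array([ 1.25434024e-03, -7.32020903e+01, -6.32471609e+01, -1.98693201e-06,
        6.33556585e-03, -2.14759282e-06]), 'tcp_pos': array([0.21851443, 0.63848233, 0.25255371]), 'eef_rot': array([-1.36338046e-04,  1.64135110e-01,  9.86437693e-01, -5.70276728e-04]), 'contact_force': array([-0.340324  ,  0.63205719,  0.70588592]), 'wrist_torque': array([ 0.0198276 , -0.05343941, -0.03245228]), 'grip_force': 0.0, 'grip_width': 0.08528791225107063} 0.022
{'vertical_fov': 57.82472439768668, 'cx': 329.824511171783, 'cy': 234.24420672507037, 'rvec': array([ 2.11724904, -2.17891045,  0.13728611]), 'tvec': array([0.0343808 , 0.52996221, 0.84209783])}
{'vertical_fov': 47.1051649742716, 'cx': 316.29342391690705, 'cy': 237.44338735992193, 'rvec': array([ 1.02377672, -2.13725165,  1.2775953 ]), 'tvec': array([0.34374327, 0.25940848, 0.55446582])}
```

View pics/top.png

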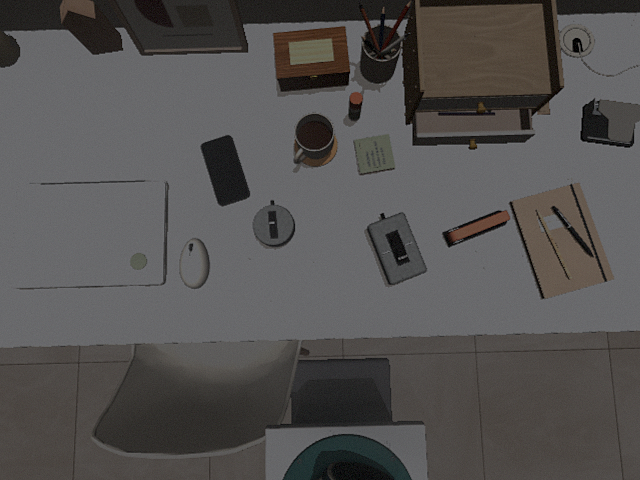

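View pics/scene.png

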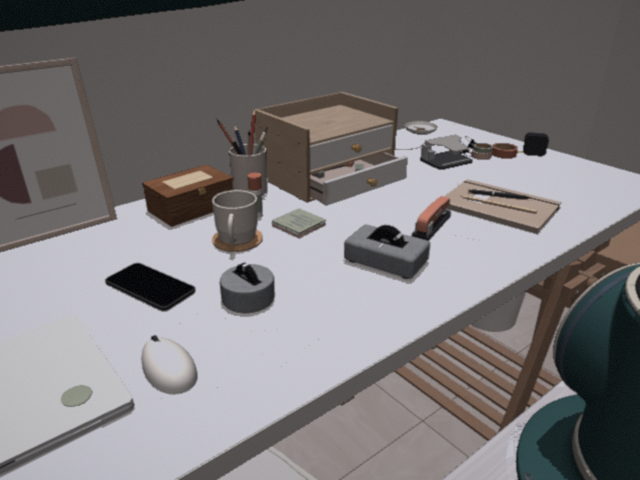

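The top view shows the dimmer at about (397,248), with its wheel at (399,247) and its long axis tilted. The round volume control is at (273,225), to its left. The scene view shows them at (387,247) and (247,287).

```bash
cat > m.py <<'E'
from h import *
def dimmer(c,u0,u1,v0,v1):
    W=world(c); m=np.zeros((480,640),bool); m[v0:v1,u0:u1]=True
    h=W[...,2]; t=m&(h>.03)&(h<.075)&(c['z_map']>0)
    cnt=max(cv2.findContours(t.astype(np.uint8),0,1)[0],key=cv2.contourArea).reshape(-1,2)
    P=np.array([ray(c,u,v,.042)[:2] for u,v in cnt])
    r=cv2.minAreaRect((P*1000).astype(np.float32)); print('rect',r)
    w=t&(h>.052); print('wheel',w.sum(),W[w].mean(0),'maxh',h[w].max() if w.any() else 0)
    return W,t
E
python3 - <<'E'
from m import *
c=cam('top','top2.png')
W,t=dimmer(c,355,435,205,290)
print(W[300,300],W[275,395], ray(c,399,247,.066), ray(c,273,225,.06))
i=c['img'][195:300,240:440]; cv2.imwrite('pics/crop.png',cv2.resize(cv2.convertScaleAbs(i,alpha=1.8),None,fx=4,fy=4,interpolation=cv2.INTER_CUBIC))
E
```

```text
rect ((498.2802734375, -112.5333251953125), (128.85081481933594, 80.20848846435547), 19.012821197509766)
wheel 255 [ 0.49798643 -0.11318196  0.06240247] maxh 0.070693647230262
[ 0.40055087  0.08482026 -0.00166563] [ 0.44489126 -0.10790186  0.03907126] [ 0.49774764 -0.11445238  0.066     ] [0.54914016 0.13056088 0.06      ]
```

View pics/crop.png

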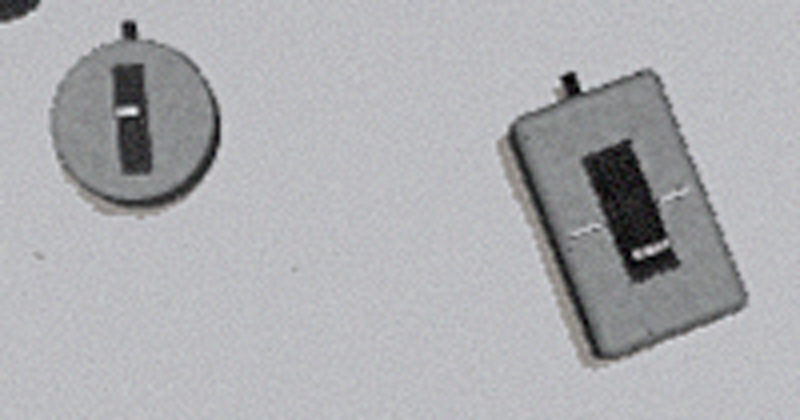

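```bash
cat >> m.py <<'E'
from scipy.spatial.transform import Rotation as Ro
YAW=np.radians(19.0)
D=lambda y=YAW:np.array([[np.cos(y),np.sin(y),0],[-np.sin(y),np.cos(y),0],[0,0,1]])
def tool(): 
    s=ctrl.get_state(); q=np.array(s['eef_rot']); return np.array(s['tcp_pos']),Ro.from_quat(np.r_[q[1:],q[0]]).as_matrix()
def go(x,y,z): # target TCP in world -> tool shift mm, turn
    p,R=tool(); d=np.array([-np.cos(YAW),-np.sin(YAW),0]); zz=np.array([0,0,-1.]); T=np.stack([d,np.cross(zz,d),zz],1)
    print('shift',(R.T@(np.array([x,y,z])-p)*1000).round(1),'turn',Ro.from_matrix(R.T@T).as_rotvec().round(3))
def baran(c,u,v,ctr):
    for t in np.arange(-1.6,1.6,.02):
        q=D()@(ray(c,u,v,.038+.03*np.cos(t))-ctr); e=q[0]-.03*np.sin(t)
        if abs(e)<.0012: print('bar',round(t,2),round(t/.4189,2),q.round(4))
E
python3 - <<'E'
from m import *
go(.498,-.113,.20)
c=cam('top','a.png'); baran(c,402.4,257.3,np.array([.498,-.1128,0]))
E
```

```text
shift [-507.8 -620.5   53.3] turn [-0.001 -0.    -0.661]
bar -0.84 -2.01 [-0.0215 -0.0016  0.058 ]
bar -0.82 -1.96 [-0.0215 -0.0015  0.0585]
bar -0.8 -1.91 [-0.0215 -0.0014  0.0589]
bar -0.78 -1.86 [-0.0215 -0.0014  0.0593]
bar -0.76 -1.81 [-0.0216 -0.0013  0.0597]
```

Call:
carry_out(delta_pos=[[-34,-41,2],[-68,-83,4],[-102,-124,6],[-136,-166,8],[-170,-207,10],[-204,-248,12],[-238,-290,14],[-272,-331,16]], dr=[[0,0,-0.08],[0,0,-0.16],[0,0,-0.24],[0,0,-0.32],[0,0,-0.4],[0,0,-0.5],[0,0,-0.6],[0,0,-0.66]], claw=[0,0,0,0,0,0,0,0])

```text
t: 1.2
tcp_pos: [0.3689, 0.2357, 0.2373]
eef_rot: [0.0, -0.166, 0.986, 0.0]
contact_force: [0.7, -0.8, -0.6]
grip_width: 0.0003
grip_force: 0.0
```

```bash
python3 - <<'E'
from m import *
go(.498,-.113,.18); print(tool()[0],ctrl.get_state()['joints'].round(2))
E
```

```text
shift [  -7.9 -371.8   57.3] turn [0.    0.    0.002]
[0.36892602 0.2357349  0.23730255] [ 0.51 -0.42  1.94 -0.    1.62 -1.39]
```

Call:
carry_out(delta_pos=[[0,-52,7],[0,-104,15],[1,-156,25],[2,-208,35],[3,-260,45],[4,-312,52],[4,-360,57],[4,-372,57]], dr=[[0,0,0],[0,0,0],[0,0,0],[0,0,0],[0,0,0],[0,0,0],[0,0,0],[0,0,0]], claw=[0,0,0,0,0,0,0,0])

```text
t: 2.2
tcp_pos: [0.4857, -0.1179, 0.1796]
eef_rot: [-0.001, -0.163, 0.987, 0.0]
contact_force: [0.3, -0.5, 0.0]
grip_width: 0.0002
grip_force: 0.0
```

```bash
python3 - <<'E'
from m import *
c=cam('wrist','w1.png'); W=world(c)
h=W[...,2]; t=(h>.034)&(h<.075)&(c['z_map']>0)&(np.hypot(W[...,0]-.498,W[...,1]+.113)<.09)
P=W[t&(h<.047)]; print(t.sum(),P.shape, cv2.minAreaRect((P[:,:2]*1000).astype(np.float32)))
w=t&(h>.055); print(W[w].mean(0),w.sum(), cv2.minAreaRect((W[w][:,:2]*1000).astype(np.float32)), np.percentile(h[w],99))
go(.498,-.113,.10); print(tool()[0], ctrl.get_state()['contact_force'])
E
```

```text
16923 (14868, 3) ((497.4543151855469, -114.64503479003906), (128.71583557128906, 80.1713638305664), 19.18624496459961)
[ 0.49427082 -0.1157313   0.06356016] 1785 ((497.6005859375, -114.49110412597656), (49.65532684326172, 18.49180793762207), 19.485820770263672) 0.06846046006438271
shift [-13.1   0.6  79.8] turn [ 0.    -0.001 -0.003]
[ 0.48583775 -0.11778527  0.17983707] [-0.96312067 -0.34850462 -0.71583184]
```

View pics/w1.png

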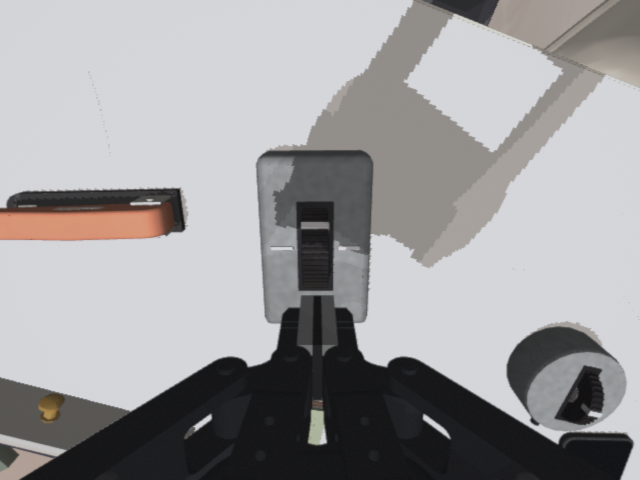

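The wrist view looks from the robot side. The bar is at (315,225) and the strips are at (283,248) and (348,248), so the wheel is two clicks short. The fingers are in line with the wheel, so I press down.

Call:
carry_out(delta_pos=[[0,0,40],[0,0,70],[0,0,82],[0,0,86],[0,0,89],[0,0,92],[0,0,94],[0,0,94]], dr=[[0,0,0],[0,0,0],[0,0,0],[0,0,0],[0,0,0],[0,0,0],[0,0,0],[0,0,0]], claw=[0,0,0,0,0,0,0,0])

```text
t: 3.25
tcp_pos: [0.4858, -0.1159, 0.0867]
eef_rot: [0.0, -0.164, 0.986, -0.0]
contact_force: [-0.5, 0.2, 3.9]
grip_width: 0.0
grip_force: 1.7
```

```bash
python3 - <<'E'
from m import *
s=ctrl.get_state(); p=s['tcp_pos']; print(p,s['contact_force'], D()@(p-np.array([.4975,-.114,0])))
E
```

```text
[ 0.48582082 -0.11590042  0.08667516] [-0.51513964  0.17846041  3.90146659] [-0.01166159  0.00200549  0.08667516]
```

Call:
carry_out(delta_pos=[[-3,0,0],[-7,0,0],[-11,0,0],[-15,0,0],[-19,0,0],[-23,0,0],[-25,0,0],[-25,0,0]], dr=[[0,0,0],[0,0,0],[0,0,0],[0,0,0],[0,0,0],[0,0,0],[0,0,0],[0,0,0]], claw=[0,0,0,0,0,0,0,0])

```text
t: 4.25
tcp_pos: [0.5094, -0.1076, 0.0863]
eef_rot: [0.0, -0.164, 0.986, -0.0]
contact_force: [1.4, -0.3, 4.2]
grip_width: 0.0
grip_force: 1.9
```

```bash
python3 - <<'E'
from m import *
s=ctrl.get_state(); p=s['tcp_pos']; print(p,s['contact_force'], D()@(p-np.array([.4975,-.114,0])))
c=cam('wrist','w2.png'); cv2.imwrite('pics/w2c.png',cv2.resize(c['img'][100:480,160:480],None,fx=1.5,fy=1.5))
E
```

```text
[ 0.5093856  -0.10764563  0.08632498] [ 1.35250095 -0.34815647  4.24344256] [0.01330684 0.00213861 0.08632498]
```

View pics/w2c.png

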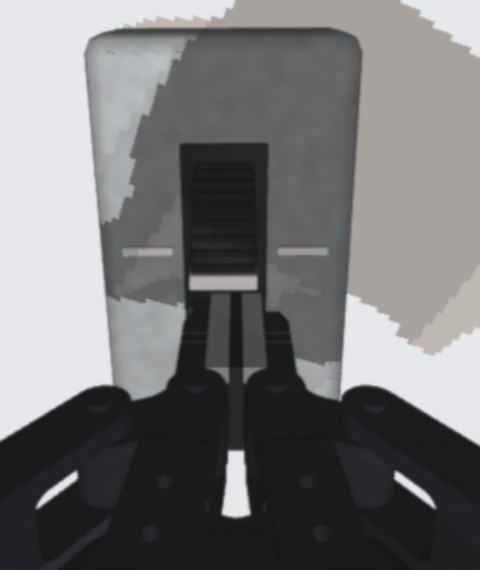

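The bar is now beside the fingertip at crop (223,282). The strips are at row 251, and some of that gap is parallax. I'll compute the angle, then lift.

```bash
python3 - <<'E'
from m import *
c=cam('wrist','w3.png')
print(D()@(ray(c,308.7,288,.064)-np.array([.4975,-.114,0])),D()@(ray(c,160+148/1.5,100+251/1.5,.043)-np.array([.4975,-.114,0])))
E
```

```text
[ 0.00060984 -0.00022011  0.064     ] [ 0.00054349 -0.02382095  0.043     ]
```

Call:
carry_out(delta_pos=[[0,0,-2],[0,0,-5],[0,0,-9],[0,0,-20],[0,0,-40],[20,0,-70],[20,0,-95],[20,0,-95]], dr=[[0,0,0],[0,0,0],[0,0,0],[0,0,0],[0,0,0],[0,0,0],[0,0,0],[0,0,0]], claw=[0,0,0,0,0,0,0,0])

```text
t: 5.35
tcp_pos: [0.491, -0.1145, 0.1846]
eef_rot: [0.002, -0.164, 0.986, -0.001]
contact_force: [-0.0, 0.4, 0.3]
grip_width: 0.0002
grip_force: 0.0
```

```bash
python3 - <<'E'
from m import *
c=cam('wrist','w4.png'); cv2.imwrite('pics/w4c.png',cv2.resize(c['img'][120:360,220:420],None,fx=2.5,fy=2.5))
print(ctrl.get_state()['contact_force'])
E
```

```text
[ 0.40991662 -0.07323674  0.26332711]
```

View pics/w4c.png

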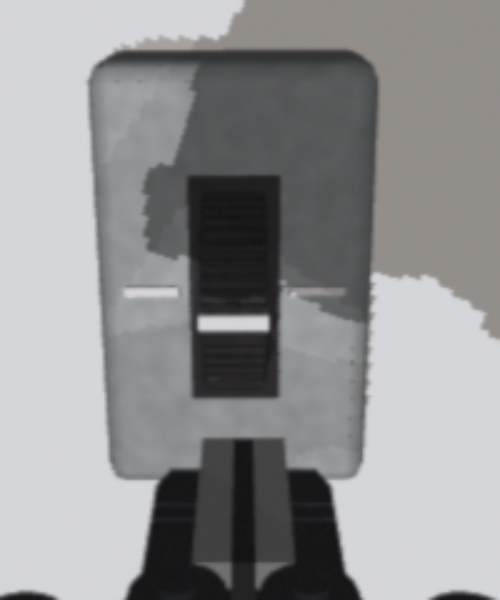

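The bar is at crop (234,323) and the strips are at row 292. I'll check the angle with the height difference taken into account.

```bash
python3 - <<'E'
from m import *
c=cam('wrist','w5.png'); k=np.array([.4975,-.114,0])
s=(D()@(ray(c,220+150/2.5,120+292/2.5,.043)-k))[0]; b=(D()@(ray(c,313.6,249.2,.068)-k))[0]
print(s,b)
if abs(s-b)<.004: print(ctrl.job_done())
E
```

```text
-0.00028417895337834936 -0.0004089735792254304
the job is handed in; nothing more can be done
None
```

I rolled the dimmer wheel two clicks away from the robot. The metal bar is now on top, measured within about 0.2 mm of the pointer strips. The arm is clear, the volume control was not touched, and the job is handed in at about 5.5 s.

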